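# Seat an aluminium wheel blank in the V of the drilling jig

## Task

Take the tall aluminium bar blank out of the stock tray, stand it upright on the bare steel bed of the drilling jig, clear of the V, and let go of it. Then push it along the bed into the V until it is fully home, feeling your way so that it bears evenly on both faces of the V, and hold it pressed with about 15 N, no harder, for a full second; back off and leave it standing there. Never shove it hard against the jig or tip it over, and leave the rest of the bench undisturbed.

Things in the scene. Friction and masses are not known exactly. Their poses are not given: they have to be found in the camera images.
- blank: The work: a plain bright aluminium cylinder, 50 mm diameter, 70 mm tall, about 0.26 to 0.52 kg, standing on end in the stock tray. Origin: centre of its underside; z along its axis. A tiny dark centre mark shows on its top.
- jig: Drilling jig, fixed to the bench, rigid: flat, lightly oiled steel bed 200 mm (x) by 130 mm (y), its top 16 mm above the bench, with an upright blue 90 degree V at its +x end, open towards the jig's -x; pushing along the jig's +x drives a round part into it. The bed from x = -100 to +25 mm is clear. Origin: centre of the bed's underside, on the bench.
- seat (a point): Point on the bed, at the jig's x = +30 mm, y = 0, z = 16 mm: where the centre of the blank's underside is when the blank bears on both V faces. Axes as the jig's.
- bed_front (a point): Point on the clear bed, at the jig's x = -45 mm, y = 0, z = 16 mm (75 mm in front of the seat): a good place to set the blank down. Axes as the jig's.
- v_left: The V face on the jig's +y side, 50 mm wide, 50 mm high, at 45 degrees to the jig's x. The mouth of the V is 74 mm wide at jig x = +28 mm; its faces would meet at x = +65 mm. Oiled and smooth: a pushed blank slides along it to the other face if the pusher gives way sideways; a stiff pusher off the centre line leaves it on one face only. Origin and axes are the jig's.
- v_right: The V face on the jig's -y side, mirror image of the other. Origin and axes are the jig's.
- tray: Shallow turquoise stock tray fixed to the bench, 150 mm (x) by 340 mm (y), walls 14 mm high and 4 mm thick, floor 4 mm thick. Origin: centre of its underside. Three round blanks stand in it in a row along its y, about 100 mm apart, in any order.
- brass_disc: Bystander: brass disc, 50 mm diameter, 24 mm tall, in the tray. Origin: centre of its underside.
- steel_stub: Bystander: dark steel bar stub, 32 mm diameter, 48 mm tall, in the tray. Origin: centre of its underside.
- green_loco: Bystander: green model locomotive, 150 x 50 x 78 mm, standing at the back of the bench.
- blue_loco: Bystander: blue model locomotive, same size, at the back of the bench.
- screwdriver: Bystander: screwdriver lying at the left side.
- oil: Bystander: yellow oil bottle, 44 mm diameter, 110 mm tall, at the left.
- screws: Bystander: jar of screws, 64 mm diameter, 70 mm tall, at the right.
- track: Bystander: piece of model track, 220 x 70 mm, lying at the right.
Mind the look-alikes: they are no part of the job. What is shaped like the blank but blue is not meant.

How it is judged:
On the way, in this order (a step that is already met when the one before it is completed fails the run):
1. the blank stands upright on the bed, let go of, clear of the V (more than 10 mm short of the seat) (horizontal distance between blank and seat between 0.01 and 0.12 m and z of blank in the frame of seat between -0.003 and 0.003 m and angle between blank's own z axis and vertical below 0.06 rad and contact force between the fingers and blank below 0.05 N and linear speed of blank below 0.02 m/s and contact force between blank and v_left below 0.05 N and contact force between blank and v_right below 0.05 N), for 0.2 s.
2. the blank is pressed home: it bears on both V faces at once with 5 to 12 N on each (as an even push of about 15 N gives), for 0.5 s (contact force between blank and v_left between 5 and 12 N and contact force between blank and v_right between 5 and 12 N and angle between blank's own z axis and vertical below 0.06 rad), for 0.5 s.
At the end, for the whole second after the job is handed in: The blank stands upright (within 0.04 rad) and at rest on the jig's bed, its axis within 2 mm of the seat in the V (horizontal distance between blank and seat below 0.002 m and z of blank in the frame of seat between -0.003 and 0.003 m and angle between blank's own z axis and vertical below 0.04 rad and linear speed of blank below 0.01 m/s); the robot touches nothing.
It fails at once if the blank is pushed against either V face with more than 20 N (contact force between blank and v_left above 20 N or contact force between blank and v_right above 20 N).
It fails at once if the blank is dropped or rammed on the jig (more than 100 N) (contact force between blank and jig above 100 N).
It fails at once if the blank tips by more than 0.35 rad (angle between blank's own z axis and vertical above 0.35 rad).
It fails at once if another thing on the bench is moved by more than 15 mm (distance of any of brass_disc, steel_stub, green_loco, blue_loco, screwdriver, oil, screws, track from where it was at the start of the episode above 0.015 m).
It also fails if it takes over 70 s, if anything falls off the work surface, if the arm or the gripper's body presses on something with over 40 N, if the wrist force passes 120 N, or if a joint passes its speed limit or range.

## Robot

A 6-joint arm with a two-finger parallel gripper is mounted at the origin on the work surface. World frame = base frame: x ahead of the robot, y to its left, z up, the work surface at z = 0. Lengths are in m, angles in rad, forces in N, time in s.
With the tool pointing down it reaches from about 0.275 to 0.725 m from the base axis. Payload 15.9 kg.
Tool frame: the origin (TCP) lies between the finger pads; the fingertips stand 14 mm ahead of it and the grasp point (between the pads) lies 5 mm behind it; z points along the fingers, y is the direction in which the jaws open and shut (so a half turn about z gives the same grasp; the last joint's range is limited). The gripper opens to 85 mm and grips with 20 to 120 N. Pads are 22 mm wide; open, the fingers measure 114 mm over their backs; the gripper's body (76 mm by 85 mm) begins 54 mm behind the grasp point. The pads swing forward as they close: fully open they stand 13 mm farther back than shut.
Start: joints at [1.217, 0.213, -0.034, 1.323, 0, 1.571], TCP at [0.173, 0.469, 0.245] pointing down, gripper open.
Joint ranges: [-2.98, 2.98], [-0.74, 1.72], [-1.14, 1.35], [-2.1, 2.04], [-1.57, 1.44], [-3.14, 3.14]. Speed limits (rad/s): [1.89, 1.89, 2.39, 2.57, 3.14, 3.14].

## Interface

Orientations are given as a unit quaternion [w, x, y, z].
In Python, from plant import observe, capture, get_calibration, finish_job gives the robot as it stands.
- The arm moves only by the tool servo_tool, never from a script. Its argument "commands" is a list of rows, each a list of 5 numbers: the shift along the tool's x, y, z in m, then the turn about the tool's z in rad, then the opening, from 0 (shut) to 1 (fully open). In form: [[tx, ty, tz, spin, fingers], ...]. A call has 1 to 12 rows; each row shifts and turns the commanded pose from where the row before left it, along the tool's axes as they then stand; what a row does not reach is not made up. A row lasts 1/10 s, in which the tool goes at most 50 mm and 8.59 degrees, less where a joint would pass 70% of its speed; a pose out of reach is approached as far as the arm can. A call with a gripper value outside its range is refused whole. The fingers move at their own pace and stop on an object; the grip force is fixed at half the most. Time passes only in rows, so rows that do not move let the fingers close. It gives the time, the measured TCP pose, the force and the opening at its end, in the units of the state.
- observe(): the state, without advancing time (a new reading comes with each control period).
- capture(name): name is "side" or "top"; returns the picture (420x560x3 uint8, blue, green, red); there is no depth.
- get_calibration(name): a dict with "vfov" (degrees; the focal length in pixels is half the picture's height over the tangent of half this angle, whatever the lens; pixels are square), "cx", "cy" (the principal point, pixels), "camera_from_world" (4x4, takes a point from world to camera coordinates). Camera axes: x right, y down, z forward; pixel columns grow to the right and rows downward; lengths in m; the calibration is good to about 2 mm. A picture is of the moment at which its call begins. get_calibration takes no time and is no camera call.
- finish_job(): hands the job in, once; it reports no verdict.
The state is a dict: "time_s": time; "q": joint angles; "joint_vel": joint speeds; "effort": joint torques, N m; "tool_pos": TCP position; "tcp_rot": TCP orientation; "ft_force": force on the tool from outside, world axes, zero at the start; "wrist_torque": the same for the moment, N m; "grip_width": opening from 0.0 (shut) to 1.0 (fully open).
Only numpy, scipy, OpenCV 4.12 (cv2) and the standard library are available. Lean on these libraries where they do the work, as an engineer would, in place of code of your own. Each camera call takes 0.05 s, during which the arm holds its last target.

## Working session

There is one attempt and no reset: what is moved stays moved. The work goes in short steps, Python scripts to look and compute and a tool call to move; the robot and the scene stay as the last step left them, time stands still between calls to the robot, and variables do not carry over. Pictures are saved under pics/ and viewed, and the job is handed in when it is done.

Besides the shell and the picture viewer there is one more tool, called after "Request:" as name(argument=value, ...), one argument or row to a line, values as JSON. servo_tool: Moves the arm, as the interface text tells. Its arguments: {"type":"object","properties":{"commands":{"type":"array"}},"required":["commands"]}

```bash
ls; mkdir -p pics; python3 - <<'E'
from plant import *
import cv2
o=observe(); print(o)
for n in("side","top"):
    print(n,get_calibration(n)); cv2.imwrite(f"pics/{n}0.png",capture(n))
E
```

```text
pics
{'time_s': 0.0, 'q': array([ 1.21701120e+00,  2.13401045e-01, -3.50670090e-02,  1.32348955e+00,
        1.36733380e-05,  1.57081049e+00]), 'joint_vel': array([ 0.00048146,  0.00032832,  0.002965  , -0.00091363,  0.00014331,
        0.00122102]), 'effort': array([-1.97826710e-03, -6.86159706e+01,  4.87117338e+01,  1.73692225e-02,
       -1.56183669e-04,  3.62369803e-06]), 'tool_pos': array([0.17310905, 0.46873065, 0.24479058]), 'tcp_rot': array([-1.08902097e-04,  1.75978428e-01,  9.84393852e-01, -5.70377387e-04]), 'ft_force': array([ 0.48161272, -0.01617921, -0.2347438 ]), 'wrist_torque': array([ 0.00120999,  0.01138964, -0.03171003]), 'grip_width': 1.0034157529592305}
side {'vfov': 42.93659228817616, 'cx': 277.6859906442815, 'cy': 210.38283814605427, 'camera_from_world': array([[ 0.97976563, -0.19977316, -0.01224733, -0.54890325],
       [-0.14234643, -0.6524919 , -0.74430627,  0.09529884],
       [ 0.14070113,  0.73098906, -0.66772613,  1.36170559],
       [ 0.        ,  0.        ,  0.        ,  1.        ]])}
top {'vfov': 48.016006016708445, 'cx': 282.346673863214, 'cy': 205.57235793599307, 'camera_from_world': array([[-0.0108257 , -0.9997674 , -0.01865339,  0.01755711],
       [-0.99232027,  0.01304007, -0.12300588,  0.53001177],
       [ 0.12322051,  0.01717852, -0.99223062,  1.28651145],
       [ 0.        ,  0.        ,  0.        ,  1.        ]])}
```

View pics/side0.png

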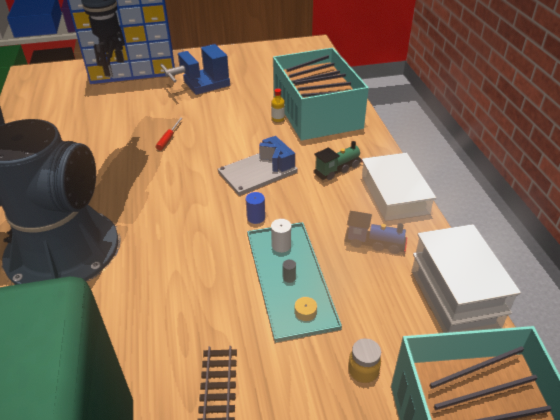

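View pics/top0.png

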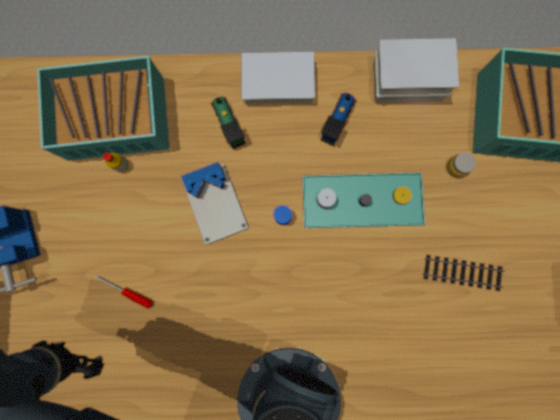

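Side view: the blank is at about (281,236) in the tray, the jig at (262,168). Top view: the blank's top is at (327,198), the jig bed at (215,207), and the V at (205,180). A blue look-alike stands at (283,215). Next I'll take closer crops.

```bash
python3 - <<'E'
import cv2
t=cv2.imread("pics/top0.png"); s=cv2.imread("pics/side0.png")
cv2.imwrite("pics/topz.png",cv2.resize(t[150:250,170:360],None,fx=4,fy=4,interpolation=cv2.INTER_CUBIC))
cv2.imwrite("pics/sidez.png",cv2.resize(s[125:345,205:355],None,fx=2.7,fy=2.7,interpolation=cv2.INTER_CUBIC)[:600])
E
```

```text
(no output)
```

View pics/topz.png

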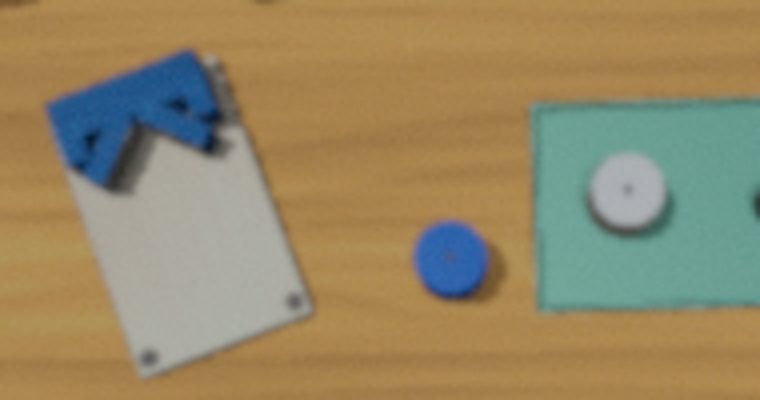

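View pics/sidez.png

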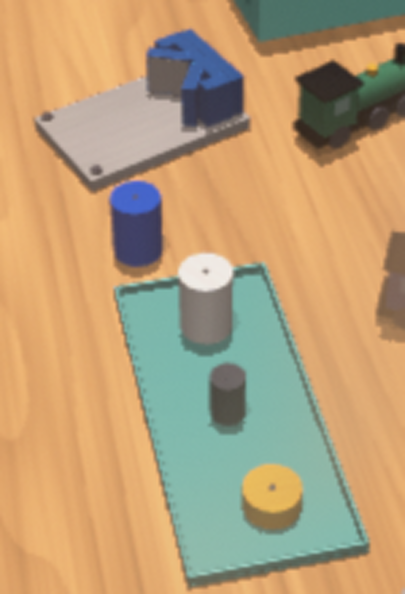

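Top crop: the bed's two near corners are at crop (143,378) and (313,312). The V opens towards the robot, and the centre mark is at crop (628,190). Now the measurements.

```bash
cat > h.py <<'E'
import numpy as np, cv2
from plant import *
def K(n):
    c=get_calibration(n); f=210/np.tan(np.radians(c["vfov"])/2); return c,f
def ray(n,p):
    c,f=K(n); T=np.array(c["camera_from_world"]); R=T[:3,:3]
    d=R.T@np.array([(p[0]-c["cx"])/f,(p[1]-c["cy"])/f,1]); return -R.T@T[:3,3],d
def cast(n,p,z):
    o,d=ray(n,p); return o+d*(z-o[2])/d[2]
def proj(n,P):
    c,f=K(n); T=np.array(c["camera_from_world"]); q=T[:3,:3]@np.array(P)+T[:3,3]; return np.array([c["cx"]+f*q[0]/q[2],c["cy"]+f*q[1]/q[2]])
def two(a,b):
    (o1,d1),(o2,d2)=ray("top",a),ray("side",b)
    s=np.linalg.lstsq(np.c_[d1,-d2],o2-o1,rcond=None)[0]
    A,B=o1+s[0]*d1,o2+s[1]*d2; return (A+B)/2,np.linalg.norm(A-B)
E
cat > m.py <<'E'
from h import *
np.set_printoptions(precision=4,suppress=True)
t=cv2.imread("pics/top0.png"); s=cv2.imread("pics/side0.png")
def blobs(im,lo,hi,roi,name):
    x0,y0,x1,y1=roi
    m=cv2.inRange(cv2.cvtColor(im,cv2.COLOR_BGR2HSV)[y0:y1,x0:x1],lo,hi)
    m=cv2.morphologyEx(m,cv2.MORPH_OPEN,np.ones((2,2)))
    n,l,st,ce=cv2.connectedComponentsWithStats(m)
    i=1+np.argmax(st[1:,4]); cn=cv2.findContours((l==i).astype(np.uint8),cv2.RETR_EXTERNAL,cv2.CHAIN_APPROX_NONE)[0][0]+[x0,y0]
    print(name,st[i,4],ce[i]+[x0,y0],cv2.minAreaRect(cn.astype(np.float32))); return cn,ce[i]+[x0,y0]
cn,c=blobs(t,(0,0,140),(180,45,255),(310,180,345,215),"blank top")
print(" top@z.074",cast("top",c,.074)); 
(x,y),r=cv2.minEnclosingCircle(cn.astype(np.float32));print(x,y,r)
cn2,c2=blobs(s,(0,0,175),(180,45,255),(265,210,300,260),"blank side-top"); print(cast("side",c2,.074), two(c,c2))
cn,c=blobs(t,(75,50,60),(95,255,255),(290,165,435,240),"tray")
bx=cv2.boxPoints(cv2.minAreaRect(cn.astype(np.float32))); P=np.array([cast("top",p,.014) for p in bx]);print(P,[np.linalg.norm(P[i]-P[i-1]) for i in range(4)])
cn,c=blobs(t,(0,0,110),(180,75,255),(180,160,255,250),"bed")
bx=cv2.boxPoints(cv2.minAreaRect(cn.astype(np.float32)));print(bx); P=np.array([cast("top",p,.016) for p in bx]);print(P,[np.linalg.norm(P[i]-P[i-1]) for i in range(4)])
ap=cv2.approxPolyDP(cn,2,True);print(ap[:,0])
for a in [(205.75,244.5),(248.25,228)]: print(cast("top",a,.016))
cn,c=blobs(s,(0,0,110),(180,75,255),(210,140,305,200),"bedside")
print(cv2.approxPolyDP(cn,2,True)[:,0])
E
python3 m.py
```

```text
blank top 269 [327.5948 197.6543] ((327.8000183105469, 197.6000213623047), (17.8885440826416, 17.8885440826416), 63.43495178222656)
 top@z.074 [ 0.5451 -0.1124  0.074 ]
327.5 197.5 9.513249397277832
blank side-top 218 [281.7523 226.4954] ((281.5, 226.5), (13.0, 19.0), 90.0)
[ 0.5472 -0.118   0.074 ] (array([ 0.547 , -0.1129,  0.069 ]), np.float64(0.002448527743202779))
tray 5267 [363.7786 201.5834] ((364.0146179199219, 201.0207061767578), (51.261356353759766, 118.9668960571289), 88.38645935058594)
[[ 0.6138 -0.0508  0.014 ]
 [ 0.6186 -0.3892  0.014 ]
 [ 0.4724 -0.3863  0.014 ]
 [ 0.4671 -0.0524  0.014 ]] [np.float64(0.14671571193132316), np.float64(0.33844933003835226), np.float64(0.14623919260976537), np.float64(0.33392088042832907)]
bed 2346 [218.5571 213.6113] ((217.15744018554688, 209.27505493164062), (60.36323928833008, 46.92217254638672), 69.67686462402344)
[[184.6743 189.1207]
 [228.6755 172.8239]
 [249.6406 229.4295]
 [205.6393 245.7262]]
[[0.5833 0.2902 0.016 ]
 [0.6288 0.1643 0.016 ]
 [0.4657 0.1045 0.016 ]
 [0.4213 0.2286 0.016 ]] [np.float64(0.1733465593848489), np.float64(0.13386150530817142), np.float64(0.17376155261674747), np.float64(0.13177553964446978)]
[[231 182]
 [226 183]
 [226 190]
 [210 185]
 [202 199]
 [197 199]
 [185 189]
 [205 244]
 [248 229]]
[0.4247 0.2283 0.016 ]
[0.4698 0.1084 0.016 ]
bedside 1408 [251.1541 173.5575] ((258.4310302734375, 169.82757568359375), (30.082645416259766, 72.978271484375), 68.19859313964844)
[[220 172]
 [241 193]
 [297 168]
 [285 173]
 [274 173]
 [272 162]
 [262 161]
 [261 156]
 [257 155]
 [225 167]
 [224 170]
 [220 169]]
```

Request:
servo_tool(
  commands=[
    [-0.0325,-0.0245,0,0,1],
    [-0.0325,-0.0245,0,0,1],
    [-0.0325,-0.0245,0,0,1],
    [-0.0325,-0.0245,0,0,1],
    [-0.0325,-0.0245,0,0,1],
    [-0.0325,-0.0245,0,0,1],
    [-0.0325,-0.0245,0,0,1],
    [-0.0325,-0.0245,0,0,1],
    [-0.0325,-0.0245,0,0,1],
    [-0.0325,-0.0245,0,0,1],
    [-0.0325,-0.0245,0,0,1],
    [-0.0325,-0.0245,0,0,1],
  ],
)

```text
time_s: 1.3
tool_pos: [0.4377, 0.0564, 0.2452]
tcp_rot: [-0.0, 0.176, 0.984, 0.0]
ft_force: [0.2, 0.9, 0.3]
grip_width: 1.0
```

```bash
cat >> h.py <<'E'
from scipy.spatial.transform import Rotation as Ro
np.set_printoptions(precision=4,suppress=True)
def st(target=None,yaw=None):
    o=observe(); q=o["tcp_rot"]; R=Ro.from_quat([q[1],q[2],q[3],q[0]]).as_matrix(); p=np.array(o["tool_pos"])
    th=np.degrees(np.arctan2(R[1,0],R[0,0]))
    print("t",round(o["time_s"],2),"p",p,"yawx",round(th,2),"tilt",R[2],"q",np.array(o["q"]),"g",round(o["grip_width"],3),"F",np.array(o["ft_force"]))
    if target is not None: print("delta tool",R.T@(np.array(target)-p))
    if yaw is not None: print("spin(rad)",-np.radians((yaw-th+180)%360-180))
E
python3 -c "
from h import *
st([.546,-.113,.245])"
```

```text
t 1.3 p [0.4377 0.0564 0.2452] yawx 159.71 tilt [ 0.0002 -0.     -1.    ] q [ 0.1281  0.0926 -0.1774  1.301   0.0001  0.4821] g 1.0 F [0.2333 0.9161 0.2973]
delta tool [-0.1603 -0.1214  0.0002]
```

Request:
servo_tool(
  commands=[
    [-0.032,-0.0243,0,0,1],
    [-0.032,-0.0243,0,0,1],
    [-0.032,-0.0243,0,0,1],
    [-0.032,-0.0243,0,0,1],
    [-0.032,-0.0243,0,0,1],
    [0,0,0.03,0,1],
    [0,0,0.03,0,1],
    [0,0,0.03,0,1],
    [0,0,0.02,0,1],
    [0,0,0,0,1],
  ],
)

```text
time_s: 2.3
tool_pos: [0.5433, -0.111, 0.1325]
tcp_rot: [-0.003, 0.176, 0.984, 0.0]
ft_force: [-0.4, -0.2, 1.4]
grip_width: 1.001
```

```bash
python3 -c "
from h import *
st([.546,-.113,.041])
for n in ('side','top'):
    im=capture(n); u=proj(n,[.546,-.113,.074]).astype(int); print(n,u)
    x,y=u[0]-50,u[1]-50; cv2.imwrite(f'pics/{n}1.png',cv2.resize(im[y:y+100,x:x+100],None,fx=5,fy=5,interpolation=cv2.INTER_CUBIC))"
```

```text
t 2.3 p [ 0.5433 -0.111   0.1325] yawx 159.72 tilt [ 0.005  -0.0008 -1.    ] q [-0.2015  0.3736 -0.105   1.0972  0.      0.1524] g 1.001 F [-0.3738 -0.1944  1.4411]
delta tool [-0.0036 -0.0009  0.0915]
side [280 225]
top [327 197]
```

View pics/side1.png

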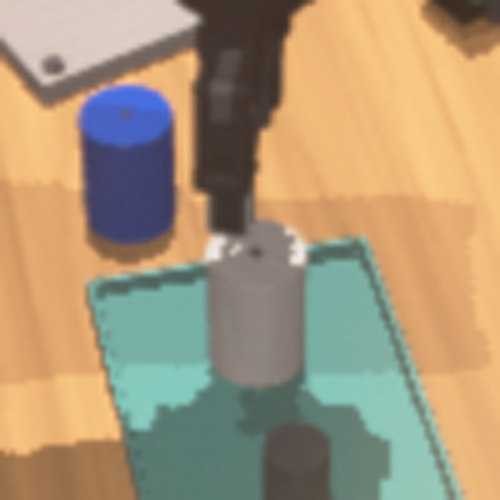

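View pics/top1.png

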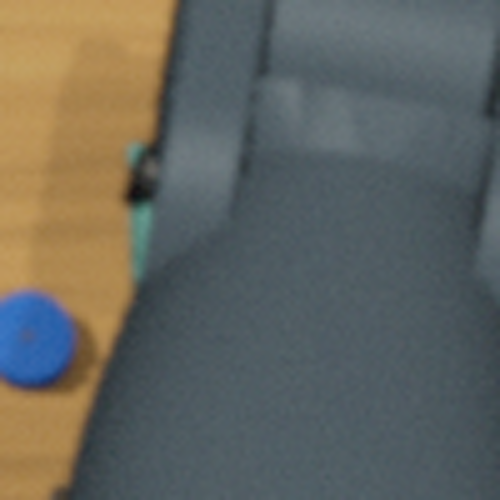

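```bash
python3 -c "
from h import *
p=np.array([.5433,-.111,.1325]); y=np.array([.347,.938,0])
for s in(-.05,0,.05): print(s,[(proj('side',p+s*y-[0,0,dz])-[230,175])*5 for dz in (0,.014)])
cv2.imwrite('pics/s2.png',capture('side')[100:300,180:380].repeat(3,0).repeat(3,1))
"
```

```text
-0.05 [array([230.4664, 230.7533]), array([230.8953, 252.7634])]
0 [array([246.7551, 159.5882]), array([247.0525, 181.4863])]
0.05 [array([262.1272,  92.4277]), array([262.3069, 114.1916])]
```

View pics/s2.png

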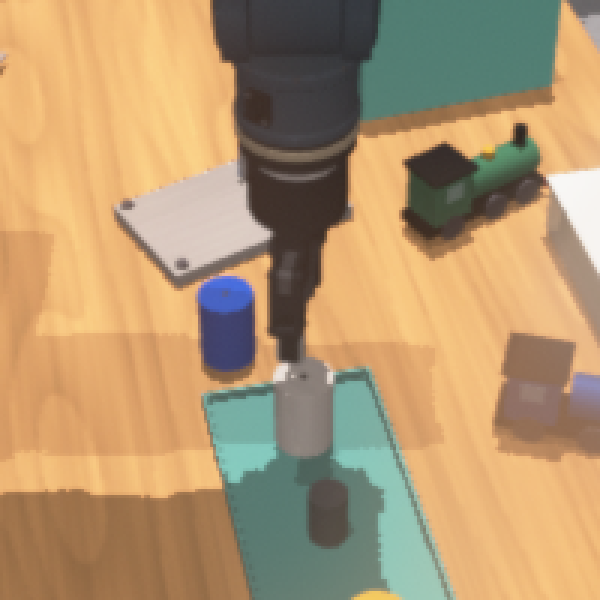

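Side view: the near finger's tip sits at crop1 (230,235), where the projection puts it, and the blank is centred under the tool. Going down to grasp.

Request:
servo_tool(
  commands=[
    [-0.003,0,0.02,0,1],
    [0,0,0.02,0,1],
    [0,0,0.02,0,1],
    [0,0,0.02,0,1],
    [0,0,0.01,0,1],
    [0,0,0,0,1],
    [0,0,0,0,1],
  ],
)

```text
time_s: 3.15
tool_pos: [0.5487, -0.1125, 0.0465]
tcp_rot: [0.001, 0.176, 0.984, -0.0]
ft_force: [0.5, 0.0, 0.9]
grip_width: 1.006
```

```bash
python3 -c "
from h import *
st([.546,-.113,.041])
cv2.imwrite('pics/s3.png',capture('side')[150:300,200:350].repeat(4,0).repeat(4,1))"
```

```text
t 3.15 p [ 0.5487 -0.1125  0.0465] yawx 159.73 tilt [-0.0013  0.0002 -1.    ] q [-0.2022  0.4492 -0.2248  0.8954 -0.      0.1516] g 1.006 F [0.4862 0.0062 0.893 ]
delta tool [ 0.0024 -0.0014  0.0055]
```

View pics/s3.png

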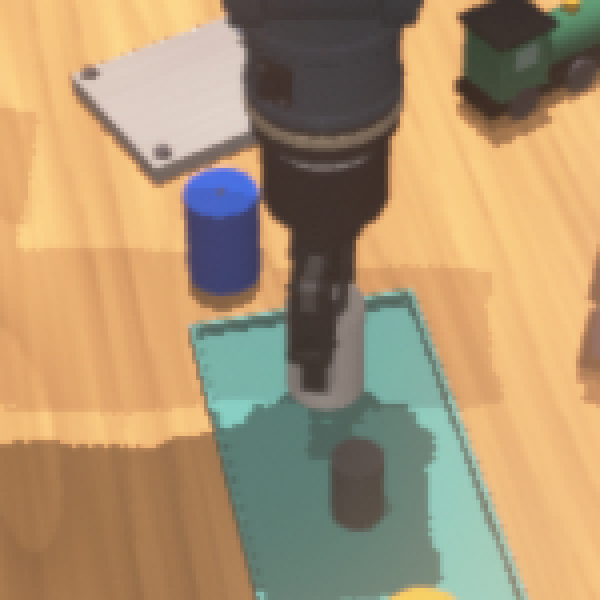

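The fingers straddle the blank at crop (325,340), clear of the tray wall and the stub. Closing now.

Request:
servo_tool(
  commands=[
    [0.002,-0.001,0.004,0,1],
    [0,0,0,0,0.75],
    [0,0,0,0,0.6],
    [0,0,0,0,0.4],
    [0,0,0,0,0],
    [0,0,0,0,0],
    [0,0,0,0,0],
    [0,0,0,0,0],
    [0,0,0,0,0],
  ],
)

```text
time_s: 4.1
tool_pos: [0.546, -0.1125, 0.0419]
tcp_rot: [0.0, 0.176, 0.984, 0.0]
ft_force: [-2.5, 1.4, 7.2]
grip_width: 0.572
```

```bash
python3 -c "
from h import *
st([.546,-.113,.041])"
```

```text
t 4.1 p [ 0.546  -0.1125  0.0419] yawx 159.73 tilt [-0.0006  0.0003 -1.    ] q [-0.2033  0.4497 -0.2373  0.8832  0.0002  0.1504] g 0.572 F [-2.4913  1.4465  7.1814]
delta tool [-0.0001 -0.0005  0.0009]
```

Gripped: opening 0.572 of 85 mm ≈ 49 mm. Lifting; meanwhile I'll refine the jig pose with line fits on the first picture.

Request:
servo_tool(
  commands=[
    [0,0,-0.005,0,0],
    [0,0,-0.01,0,0],
    [0,0,-0.02,0,0],
    [0,0,-0.025,0,0],
    [0,0,-0.025,0,0],
    [0,0,-0.025,0,0],
    [0,0,-0.01,0,0],
    [0,0,0,0,0],
  ],
)

```text
time_s: 4.9
tool_pos: [0.5465, -0.1128, 0.1626]
tcp_rot: [0.001, 0.176, 0.984, -0.0]
ft_force: [0.2, 0.0, -4.1]
grip_width: 0.57
```

```bash
cat > jig.py <<'E'
from h import *
from scipy.optimize import least_squares
t=cv2.imread("pics/top0.png").astype(float); sat=cv2.GaussianBlur((t[:,:,2]-t[:,:,0]),(0,0),.7)
from scipy.ndimage import map_coordinates as mc
yaw=np.radians(20.6); o=np.array([.541,.2036])
def edge(axis,sign,rng,yaw,o):
    c,s=np.cos(yaw),np.sin(yaw); out=[]
    for a in rng:
        ds=np.linspace(-.012,.012,97); v=[]
        for d in ds:
            l=(sign*.065+d,a)[::-1] if axis=='y' else (sign*.1+d,a)
            P=[o[0]+c*l[0]-s*l[1],o[1]+s*l[0]+c*l[1],.016]; u=proj("top",P); v.append(mc(sat,[[u[1]],[u[0]]],order=1)[0])
        k=np.argmax(np.abs(np.gradient(v))); 
        d=ds[k]; l=(a,sign*.065+d) if axis=='y' else (sign*.1+d,a)
        out.append([o[0]+c*l[0]-s*l[1],o[1]+s*l[0]+c*l[1]])
    return np.array(out)
E1=edge('y',1,np.linspace(-.085,.0,18),yaw,o);E2=edge('y',-1,np.linspace(-.085,.02,22),yaw,o);E3=edge('x',-1,np.linspace(-.05,.05,20),yaw,o)
def res(p,w=False):
    c,s=np.cos(p[2]),np.sin(p[2])
    L=lambda E:(E-p[:2])@np.array([[c,-s],[s,c]])
    return np.r_[L(E1)[:,1]-.065-p[3],L(E2)[:,1]+.065+p[3],L(E3)[:,0]+.1+p[3]]
r=least_squares(res,[*o,yaw,0],loss='soft_l1',f_scale=.001)
x=r.x;print(x[:2],np.degrees(x[2]),"halfwidth err",x[3],"rms",np.sqrt(np.mean(r.fun**2)))
c,s=np.cos(x[2]),np.sin(x[2])
for n,d in(("front",-.045),("seat",.03)): print(n,x[0]+c*d,x[1]+s*d)
st()
E
python3 jig.py
```

```text
Traceback (most recent call last):
  File "jig.py", line 17, in <module>
    E1=edge('y',1,np.linspace(-.085,.0,18),yaw,o);E2=edge('y',-1,np.linspace(-.085,.02,22),yaw,o);E3=edge('x',-1,np.linspace(-.05,.05,20),yaw,o)
                                                     ~~~~^^^^^^^^^^^^^^^^^^^^^^^^^^^^^^^^^^^^^^^^
  File "jig.py", line 12, in edge
    P=[o[0]+c*l[0]-s*l[1],o[1]+s*l[0]+c*l[1],.016]; u=proj("top",P); v.append(mc(sat,[[u[1]],[u[0]]],order=1)[0])
                                                      ~~~~^^^^^^^^^
  File "h.py", line 11, in proj
    c,f=K(n); T=np.array(c["camera_from_world"]); q=T[:3,:3]@np.array(P)+T[:3,3]; return np.array([c["cx"]+f*q[0]/q[2],c["cy"]+f*q[1]/q[2]])
        ~^^^
  File "h.py", line 4, in K
    c=get_calibration(n); f=210/np.tan(np.radians(c["vfov"])/2); return c,f
ValueError: time passes only in moves, steps and waits
```

```bash
sed -i 's/^def K(n):/import functools\n@functools.lru_cache(None)\ndef K(n):/' h.py; python3 jig.py
```

```text
[0.5412 0.2047] 20.49580287856763 halfwidth err 0.0014374695089349374 rms 0.0005885074524686882
front 0.49905758624180757 0.1889113043266862
seat 0.569309924292995 0.215171711755774
t 4.9 p [ 0.5465 -0.1128  0.1626] yawx 159.73 tilt [-0.0023  0.0003 -1.    ] q [-0.2035  0.3571 -0.0505  1.1609 -0.      0.1504] g 0.57 F [ 0.2351  0.0224 -4.0793]
```

Request:
servo_tool(
  commands=[
    [0,0,0,-0.06,0],
    [0,0,0,-0.13,0],
    [0,0,0,-0.13,0],
    [0,0,0,-0.13,0],
    [0,0,0,-0.13,0],
    [0,0,0,-0.132,0],
    [-0.004,0.02,0,0,0],
    [-0.0075,0.036,0,0,0],
    [-0.0075,0.036,0,0,0],
    [-0.0075,0.036,0,0,0],
    [-0.0075,0.036,0,0,0],
    [-0.0075,0.036,0,0,0],
  ],
)

```text
time_s: 6.1
tool_pos: [0.5134, 0.0905, 0.1599]
tcp_rot: [-0.001, -0.178, 0.984, 0.0]
ft_force: [0.8, 0.5, -2.5]
grip_width: 0.573
```

```bash
python3 -c "
from h import *
st([.499,.1888,.1626],200.5)"
```

```text
t 6.1 p [0.5134 0.0905 0.1599] yawx -159.49 tilt [ 0.0019  0.0004 -1.    ] q [ 0.1745  0.2891 -0.1528  1.1309  0.     -0.1835] g 0.573 F [ 0.8127  0.5302 -2.5303]
delta tool [-0.0209  0.0971 -0.0027]
spin(rad) 0.0002563569922362115
```

Request:
servo_tool(
  commands=[
    [-0.007,0.033,0,0,0],
    [-0.007,0.03,0,0,0],
    [-0.003,0.016,0,0,0],
    [0,0,0,0,0],
    [0,0,0,0,0],
    [0,0,0,0,0],
  ],
)

```text
time_s: 6.7
tool_pos: [0.5026, 0.1684, 0.1607]
tcp_rot: [-0.0, -0.178, 0.984, -0.0]
ft_force: [0.3, 0.3, -3.2]
grip_width: 0.572
```

```bash
python3 -c "
from h import *
st([.499,.1888,.054],200.5)
im=capture('side');cv2.imwrite('pics/s4.png',im[80:230,190:340].repeat(4,0).repeat(4,1))"
```

```text
t 6.7 p [0.5026 0.1684 0.1607] yawx -159.52 tilt [ 0.001  -0.0002 -1.    ] q [ 0.3235  0.3052 -0.1287  1.1379 -0.0002 -0.034 ] g 0.572 F [ 0.2913  0.2901 -3.2401]
delta tool [-0.0039  0.0204  0.1067]
spin(rad) -0.0002874341353529313
```

View pics/s4.png

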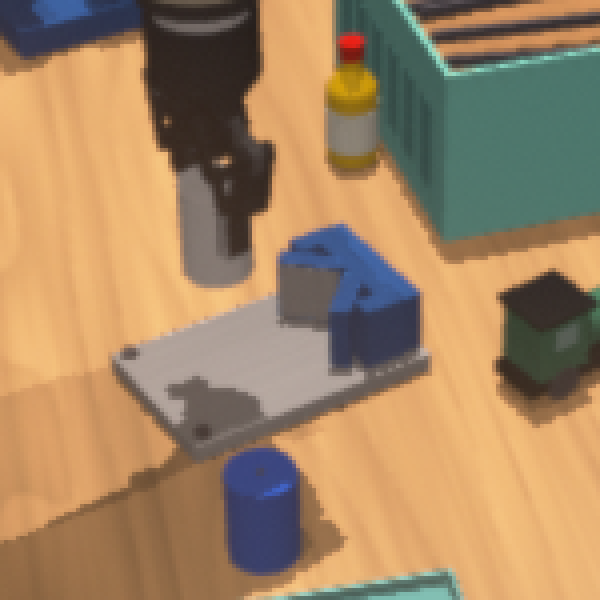

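The blank hangs upright at crop (215,230), over the near left of the bed. Finishing the shift, then descending.

Request:
servo_tool(
  commands=[
    [-0.002,0.011,0,0,0],
    [-0.002,0.0095,0,0,0],
    [0,0,0.015,0,0],
    [0,0,0.02,0,0],
    [0,0,0.02,0,0],
    [0,0,0.02,0,0],
    [0,0,0.012,0,0],
    [0,0,0.008,0,0],
    [0,0,0,0,0],
    [0,0,0,0,0],
    [0,0,0,0,0],
  ],
)

```text
time_s: 7.85
tool_pos: [0.4999, 0.1901, 0.0672]
tcp_rot: [0.001, -0.178, 0.984, 0.0]
ft_force: [-0.4, -0.3, -3.0]
grip_width: 0.575
```

```bash
python3 -c "
from h import *
st([.499,.1888,.054],200.5)"
```

```text
t 7.85 p [0.4999 0.1901 0.0672] yawx -159.48 tilt [-0.0013 -0.     -1.    ] q [ 0.3633  0.3829 -0.2693  0.9173 -0.      0.0052] g 0.575 F [-0.3803 -0.2794 -3.0163]
delta tool [ 0.0013 -0.0009  0.0132]
spin(rad) 0.0003665185611041616
```

Gently down, watching the force.

Request:
servo_tool(
  commands=[
    [0,0,0.004,0,0],
    [0,0,0.003,0,0],
    [0,0,0.002,0,0],
    [0,0,0.001,0,0],
    [0,0,0.001,0,0],
    [0,0,0,0,0],
    [0,0,0,0,0],
  ],
)

```text
time_s: 8.55
tool_pos: [0.4994, 0.1898, 0.0554]
tcp_rot: [0.0, -0.178, 0.984, 0.0]
ft_force: [-1.0, 0.1, -3.8]
grip_width: 0.574
```

Request:
servo_tool(
  commands=[
    [0,0,0.0005,0,0],
    [0,0,0.0005,0,0],
    [0,0,0,0,0],
  ],
)

```text
time_s: 8.85
tool_pos: [0.4993, 0.1898, 0.0543]
tcp_rot: [-0.0, -0.178, 0.984, -0.0]
ft_force: [0.2, 0.5, -2.8]
grip_width: 0.571
```

Request:
servo_tool(
  commands=[
    [0,0,0.0005,0,0],
    [0,0,0.0005,0,0],
    [0,0,0,0,0],
    [0,0,0,0,0],
  ],
)

```text
time_s: 9.25
tool_pos: [0.4995, 0.1899, 0.0539]
tcp_rot: [0.0, -0.178, 0.984, 0.0]
ft_force: [-3.3, -1.2, 7.0]
grip_width: 0.571
```

Contact with the bed (+7 N). Releasing slowly.

Request:
servo_tool(
  commands=[
    [0,0,0,0,0.6],
    [0,0,0,0,0.64],
    [0,0,0,0,0.7],
    [0,0,0,0,0.8],
    [0,0,0,0,0.9],
    [0,0,0,0,1],
    [0,0,0,0,1],
    [0,0,0,0,1],
  ],
)

```text
time_s: 10.05
tool_pos: [0.4993, 0.1898, 0.0533]
tcp_rot: [-0.0, -0.178, 0.984, -0.0]
ft_force: [0.6, -0.1, -0.0]
grip_width: 1.0
```

```bash
python3 -c "
from h import *
st([.499,.1888,.054],200.5)
im=capture('side');cv2.imwrite('pics/s5.png',im[80:230,190:340].repeat(4,0).repeat(4,1))"
```

```text
t 10.05 p [0.4993 0.1898 0.0533] yawx -159.47 tilt [ 0. -0. -1.] q [ 0.3633  0.3966 -0.2879  0.8862 -0.      0.005 ] g 1.0 F [ 0.5733 -0.0714 -0.0468]
delta tool [ 0.0007 -0.0008 -0.0007]
spin(rad) 0.000444419579930791
```

View pics/s5.png

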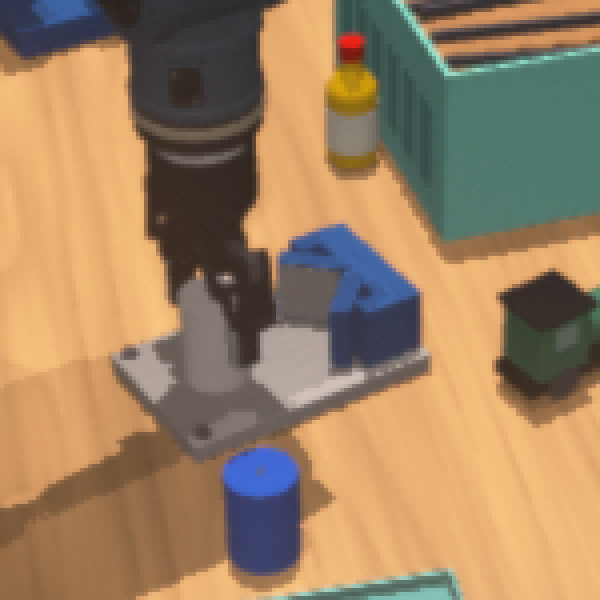

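The blank stands upright on the bed at crop (215,340), released and clear of the V. Rising, then backing towards the base and shutting the fingers.

Request:
servo_tool(
  commands=[
    [0,0,-0.005,0,1],
    [0,0,-0.015,0,1],
    [0,0,-0.025,0,1],
    [0,0,-0.025,0,1],
    [0,0,-0.025,0,1],
    [0.01,0,-0.005,0,0.5],
    [0.02,0,0,0,0],
    [0.02,0,0,0,0],
    [0.02,0,0,0,0],
    [0,0,0,0,0],
    [0,0,0,0,0],
  ],
)

```text
time_s: 11.2
tool_pos: [0.4337, 0.1652, 0.1534]
tcp_rot: [0.0, -0.178, 0.984, 0.0]
ft_force: [0.4, -0.5, -0.0]
grip_width: 0.006
```

```bash
python3 -c "
from h import *
st([.499,.1888,.042],200.5)
for n in ('side','top'):
    im=capture(n);cv2.imwrite(f'pics/{n}6full.png',im)
    x,y=(190,80) if n=='side' else (160,140)
    cv2.imwrite(f'pics/{n}6.png',cv2.resize(im[y:y+150,x:x+150],None,fx=4,fy=4,interpolation=cv2.INTER_CUBIC))"
```

```text
t 11.2 p [0.4337 0.1652 0.1534] yawx -159.48 tilt [-0.0003 -0.     -1.    ] q [ 0.364   0.1781 -0.3135  1.0788 -0.      0.0058] g 0.006 F [ 0.4049 -0.4572 -0.0343]
delta tool [-0.0694 -0.0008  0.1114]
spin(rad) 0.0004148411104640506
```

View pics/side6.png

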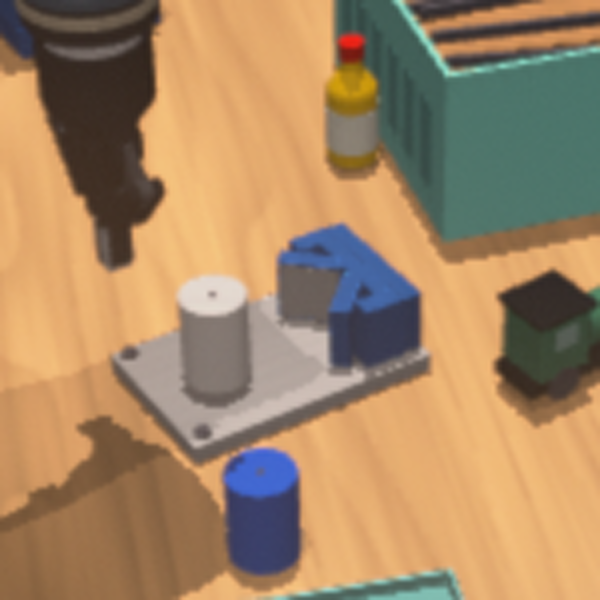

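View pics/top6.png

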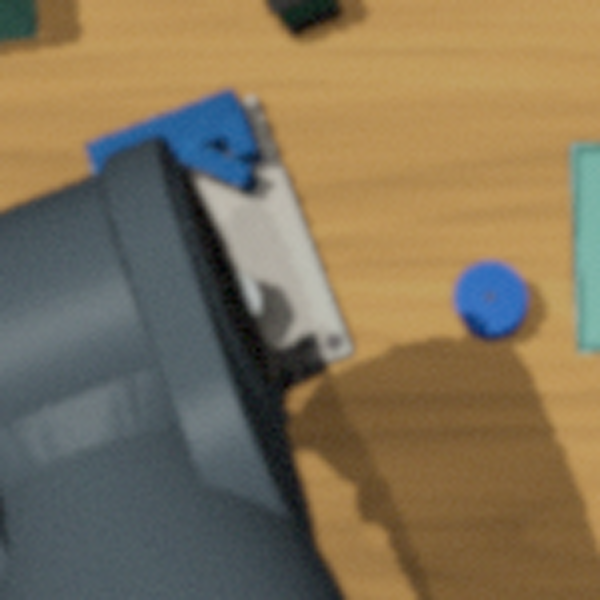

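The side view shows the blank upright, its mark at crop (212,293). The shut fingers are behind it at (115,240). The arm hides the blank in the top view.

```bash
python3 -c "
from h import *
P=cast('side',(190+212/4-.4,80+293/4-.4),.086);print(P)
s=cv2.imread('pics/side6full.png')
x0,y0=230,145
g=s[y0:y0+20,x0:x0+30]; h=cv2.cvtColor(g,cv2.COLOR_BGR2GRAY)
m=(h>185).astype(np.uint8); n,l,stt,ce=cv2.connectedComponentsWithStats(m); i=1+np.argmax(stt[1:,4]); print(ce[i]+[x0,y0],stt[i]); P2=cast('side',ce[i]+[x0,y0],.086); print(P2)
a=np.radians(20.5);R=np.array([[np.cos(a),np.sin(a)],[-np.sin(a),np.cos(a)]])
for Q in (P,P2,np.array([.4993,.1898])): print('jig',R@(Q[:2]-[.5412,.2047]))
print('jig tcp',R@(np.array([.4337,.1652])-[.5412,.2047]))
"
```

```text
[0.4984 0.189  0.086 ]
[239.4911 151.5979] [  0   0  22  18 281]
[0.4907 0.1969 0.086 ]
jig [-0.0456  0.0003]
jig [-0.05    0.0104]
jig [-0.0445  0.0007]
jig tcp [-0.1145  0.0006]
```

Request:
servo_tool(
  commands=[
    [0,0,0.015,0,0],
    [0,0,0.025,0,0],
    [0,0,0.025,0,0],
    [0,0,0.025,0,0],
    [0,0,0.015,0,0],
    [0,0,0.0065,0,0],
    [0,0,0,0,0],
    [-0.008,0,0,0,0],
    [-0.008,0,0,0,0],
    [-0.006,0,0,0,0],
    [0,0,0,0,0],
    [0,0,0,0,0],
  ],
)

```text
time_s: 12.5
tool_pos: [0.4545, 0.1731, 0.0419]
tcp_rot: [-0.0, -0.178, 0.984, 0.0]
ft_force: [0.4, -0.1, -0.1]
grip_width: -0.001
```

```bash
cat >> h.py <<'E'
A=np.radians(20.5);RJ=np.array([[np.cos(A),np.sin(A),0],[-np.sin(A),np.cos(A),0],[0,0,1]])
def sj():
    o=observe(); print("t",round(o["time_s"],2),"jig tcp mm",1e3*RJ@(np.array(o["tool_pos"])-[.5412,.2047,0]),"Fj",RJ@np.array(o["ft_force"]),"M",RJ@np.array(o["wrist_torque"]))
E
python3 -c "
from h import *
st([.499,.1888,.042],200.5);sj()
im=capture('side');cv2.imwrite('pics/s7.png',im[80:230,190:340].repeat(4,0).repeat(4,1))"
```

```text
t 12.5 p [0.4545 0.1731 0.0419] yawx -159.48 tilt [ 0.  0. -1.] q [ 0.3638  0.3238 -0.4313  0.8157  0.      0.0056] g -0.001 F [ 0.4169 -0.0796 -0.0731]
delta tool [-0.0472 -0.0009 -0.0001]
spin(rad) 0.0004221091705908647
t 12.5 jig tcp mm [-92.2992   0.7224  41.8532] Fj [ 0.3626 -0.2205 -0.0731] M [ 0.0165 -0.0119 -0.0105]
```

View pics/s7.png

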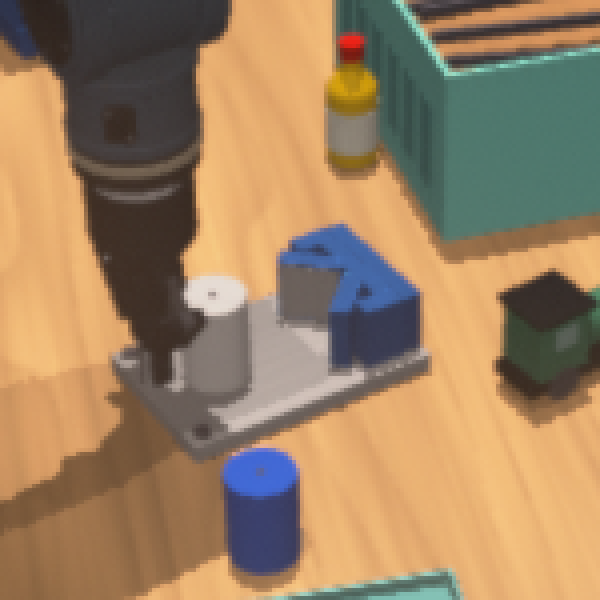

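The shut fingers are low behind the blank at crop (160,365), not yet touching. Creeping forward to contact.

Request:
servo_tool(
  commands=[
    [-0.003,0,0,0,0],
    [-0.002,0,0,0,0],
    [-0.002,0,0,0,0],
    [-0.002,0,0,0,0],
    [-0.002,0,0,0,0],
    [-0.002,0,0,0,0],
    [-0.001,0,0,0,0],
    [0,0,0,0,0],
  ],
)

```text
time_s: 13.35
tool_pos: [0.4676, 0.1779, 0.0418]
tcp_rot: [-0.0, -0.178, 0.984, -0.0]
ft_force: [-0.7, 1.2, 0.7]
grip_width: 0.001
```

```bash
python3 -c "
from h import *
sj()
im=capture('side');cv2.imwrite('pics/s8.png',im[80:230,190:340].repeat(4,0).repeat(4,1))"
```

```text
t 13.35 jig tcp mm [-78.3633   0.7095  41.7565] Fj [-0.2959  1.3392  0.7383] M [-0.0283  0.0168  0.0029]
```

View pics/s8.png

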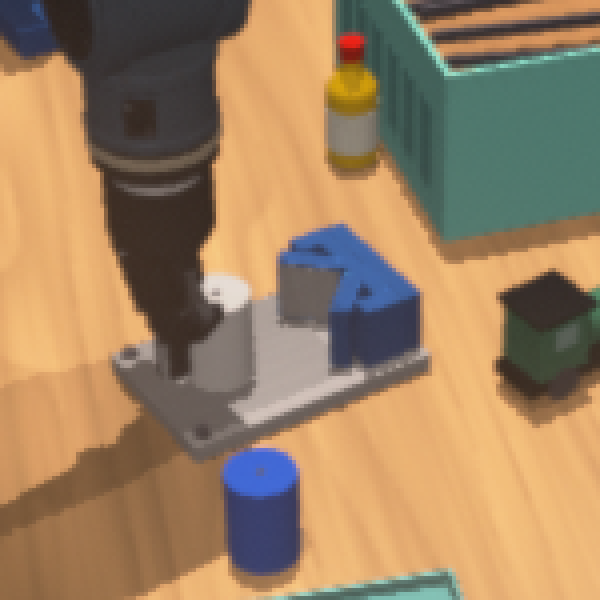

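The blank has begun to move (mark now at about (217,292)) with very little force. Pushing on, with home expected near TCP jig x ≈ −6 mm.

Request:
servo_tool(
  commands=[
    [-0.003,0,0,0,0],
    [-0.005,0,0,0,0],
    [-0.005,0,0,0,0],
    [-0.005,0,0,0,0],
    [-0.005,0,0,0,0],
    [-0.005,0,0,0,0],
    [-0.005,0,0,0,0],
    [-0.005,0,0,0,0],
    [-0.004,0,0,0,0],
    [-0.003,0,0,0,0],
    [-0.002,0,0,0,0],
    [0,0,0,0,0],
  ],
)

```text
time_s: 14.6
tool_pos: [0.5118, 0.1945, 0.0418]
tcp_rot: [0.0, -0.178, 0.984, 0.0]
ft_force: [-0.3, 0.1, 0.0]
grip_width: -0.001
```

```bash
python3 -c "
from h import *
sj()
im=capture('side');cv2.imwrite('pics/s9.png',im[80:230,190:340].repeat(4,0).repeat(4,1))"
```

```text
t 14.6 jig tcp mm [-31.1601   0.7107  41.8138] Fj [-0.3078  0.1696  0.046 ] M [-0.0297  0.0563 -0.0029]
```

View pics/s9.png

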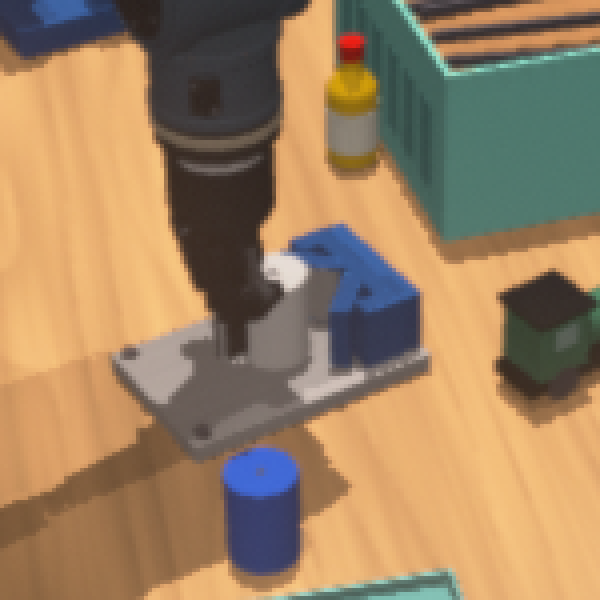

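Request:
servo_tool(
  commands=[
    [-0.003,0,0,0,0],
    [-0.004,0,0,0,0],
    [-0.004,0,0,0,0],
    [-0.003,0,0,0,0],
    [-0.002,0,0,0,0],
    [-0.001,0,0,0,0],
    [0,0,0,0,0],
    [0,0,0,0,0],
  ],
)

```text
time_s: 15.45
tool_pos: [0.5275, 0.2003, 0.0418]
tcp_rot: [0.0, -0.178, 0.984, 0.0]
ft_force: [0.3, 0.3, 0.1]
grip_width: 0.001
```

```bash
python3 -c "
from h import *
sj()"
```

```text
t 15.45 jig tcp mm [-14.4009   0.7046  41.8468] Fj [0.3432 0.1697 0.1203] M [-0.0396  0.0382  0.0177]
```

Request:
servo_tool(
  commands=[
    [-0.001,0,0,0,0],
    [-0.001,0,0,0,0],
    [-0.001,0,0,0,0],
    [-0.001,0,0,0,0],
    [0,0,0,0,0],
  ],
)

```text
time_s: 15.95
tool_pos: [0.5313, 0.2018, 0.0418]
tcp_rot: [0.0, -0.178, 0.984, 0.0]
ft_force: [-1.0, -0.3, -0.5]
grip_width: -0.004
```

Request:
servo_tool(
  commands=[
    [-0.0005,0,0,0,0],
    [-0.0005,0,0,0,0],
    [0,0,0,0,0],
  ],
)

```text
time_s: 16.25
tool_pos: [0.5321, 0.2021, 0.0418]
tcp_rot: [0.0, -0.178, 0.984, -0.0]
ft_force: [-0.6, -0.2, -0.4]
grip_width: -0.003
```

Request:
servo_tool(
  commands=[
    [-0.0005,0,0,0,0],
    [-0.0005,0,0,0,0],
    [0,0,0,0,0],
  ],
)

```text
time_s: 16.55
tool_pos: [0.5331, 0.2025, 0.0418]
tcp_rot: [0.0, -0.178, 0.984, -0.0]
ft_force: [-1.0, -0.2, -0.1]
grip_width: -0.002
```

```bash
python3 -c "
from h import *
sj()"
```

```text
t 16.55 jig tcp mm [-8.3557  0.7336 41.8086] Fj [-0.9567  0.1676 -0.07  ] M [ 0.0368  0.1973 -0.0307]
```

Request:
servo_tool(
  commands=[
    [-0.0005,0,0,0,0],
    [-0.0005,0,0,0,0],
    [0,0,0,0,0],
  ],
)

```text
time_s: 16.85
tool_pos: [0.5339, 0.2028, 0.0418]
tcp_rot: [-0.0, -0.178, 0.984, -0.0]
ft_force: [-1.4, -1.2, 0.5]
grip_width: -0.004
```

```bash
python3 -c "
from h import *
sj()"
```

```text
t 16.85 jig tcp mm [-7.4847  0.7307 41.7775] Fj [-1.7458 -0.6262  0.4618] M [0.0192 0.2004 0.0196]
```

Request:
servo_tool(
  commands=[
    [-0.0005,0,0,0,0],
    [0,0,0,0,0],
  ],
)

```text
time_s: 17.05
tool_pos: [0.5342, 0.2028, 0.0417]
tcp_rot: [-0.0, -0.178, 0.984, -0.0]
ft_force: [-3.1, -2.0, 1.5]
grip_width: 0.002
```

Request:
servo_tool(
  commands=[
    [-0.0005,0,0,0,0],
    [0,0,0,0,0],
  ],
)

```text
time_s: 17.25
tool_pos: [0.5346, 0.2028, 0.0416]
tcp_rot: [-0.0, -0.178, 0.984, -0.0]
ft_force: [-4.7, -4.5, 2.2]
grip_width: -0.001
```

```bash
python3 -c "
from h import *
sj()
im=capture('side');cv2.imwrite('pics/s10.png',im[80:230,190:340].repeat(4,0).repeat(4,1))"
```

```text
t 17.25 jig tcp mm [-6.8624  0.5833 41.6372] Fj [-5.9584 -2.6056  2.1559] M [-0.3073  0.7647 -0.0251]
```

View pics/s10.png

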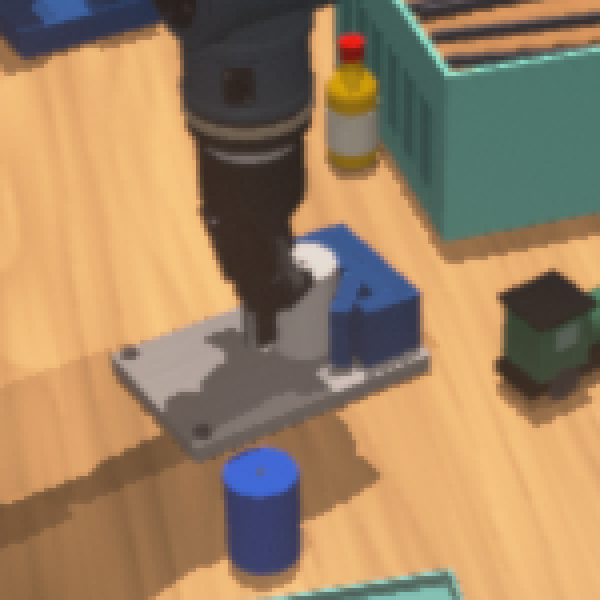

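Contact with the V: 6 N along x, with −2.6 N sideways on the tool, so the left (+y) face carries more. Giving way towards −y.

Request:
servo_tool(
  commands=[
    [0,-0.0003,0,0,0],
    [0,-0.0002,0,0,0],
    [0,0,0,0,0],
  ],
)

```text
time_s: 17.6
tool_pos: [0.535, 0.2026, 0.0417]
tcp_rot: [-0.0, -0.178, 0.984, -0.0]
ft_force: [-3.0, -2.8, 0.9]
grip_width: 0.003
```

```bash
python3 -c "
from h import *
sj()"
```

```text
t 17.6 jig tcp mm [-6.5763  0.2053 41.7222] Fj [-3.8362 -1.6004  0.9286] M [-0.2015  0.7899 -0.023 ]
```

Request:
servo_tool(
  commands=[
    [-0.0002,-0.0004,0,0,0],
    [0,-0.0004,0,0,0],
    [0,0,0,0,0],
  ],
)

```text
time_s: 17.9
tool_pos: [0.5352, 0.2021, 0.0417]
tcp_rot: [-0.0, -0.178, 0.984, 0.0]
ft_force: [-6.3, -0.7, 0.3]
grip_width: -0.001
```

```bash
python3 -c "
from h import *
sj()"
```

```text
t 17.9 jig tcp mm [-6.5649 -0.3014 41.6724] Fj [-6.1261  1.4898  0.3369] M [0.1832 0.9096 0.0716]
```

Sideways force has flipped to +1.5 N, so the blank now bears on the right face too. Trimming back slightly and pressing a little more.

Request:
servo_tool(
  commands=[
    [-0.0002,0.0002,0,0,0],
    [0,0,0,0,0],
    [0,0,0,0,0],
  ],
)

```text
time_s: 18.2
tool_pos: [0.5352, 0.2022, 0.0416]
tcp_rot: [-0.0, -0.178, 0.984, 0.0]
ft_force: [-6.4, -1.2, 2.0]
grip_width: 0.0
```

```bash
python3 -c "
from h import *
sj()"
```

```text
t 18.2 jig tcp mm [-6.5376 -0.2144 41.6428] Fj [-6.3885  1.1283  1.9515] M [-0.0262  1.1444  0.0129]
```

Request:
servo_tool(
  commands=[
    [-0.0003,0,0,0,0],
    [0,0,0,0,0],
    [0,0,0,0,0],
  ],
)

```text
time_s: 18.5
tool_pos: [0.5352, 0.2022, 0.0416]
tcp_rot: [-0.001, -0.178, 0.984, -0.0]
ft_force: [-8.8, -4.0, 3.5]
grip_width: 0.002
```

```bash
python3 -c "
from h import *
sj()"
```

```text
t 18.5 jig tcp mm [-6.5065 -0.2349 41.6   ] Fj [-9.6842 -0.6496  3.5044] M [ 0.0032  1.4969 -0.0139]
```

Request:
servo_tool(
  commands=[
    [-0.0002,0,0,0,0],
    [-0.0002,0,0,0,0],
    [0,0,0,0,0],
  ],
)

```text
time_s: 18.8
tool_pos: [0.5352, 0.2022, 0.0415]
tcp_rot: [-0.001, -0.178, 0.984, -0.0]
ft_force: [-11.3, -4.2, 4.5]
grip_width: 0.001
```

```bash
python3 -c "
from h import *
sj()"
```

```text
t 18.8 jig tcp mm [-6.4342 -0.2173 41.5492] Fj [-12.0521   0.0275   4.496 ] M [0.0073 1.7969 0.0317]
```

Request:
servo_tool(
  commands=[
    [-0.0002,0,0,0,0],
    [0,0,0,0,0],
    [0,0,0,0,0],
  ],
)

```text
time_s: 19.1
tool_pos: [0.5353, 0.2022, 0.0416]
tcp_rot: [-0.001, -0.178, 0.984, -0.0]
ft_force: [-11.2, -4.7, 5.8]
grip_width: 0.002
```

```bash
python3 -c "
from h import *
sj()"
```

```text
t 19.1 jig tcp mm [-6.4122 -0.2675 41.5589] Fj [-12.1619  -0.4621   5.7818] M [0.0367 2.0568 0.0863]
```

Request:
servo_tool(
  commands=[
    [0,0,0,0,0],
    [0,0,0,0,0],
    [0,0,0,0,0],
    [0,0,0,0,0],
  ],
)

```text
time_s: 19.5
tool_pos: [0.5353, 0.2022, 0.0416]
tcp_rot: [-0.001, -0.178, 0.984, -0.0]
ft_force: [-12.0, -4.6, 5.7]
grip_width: 0.002
```

```bash
python3 -c "
from h import *
sj()"
```

```text
t 19.5 jig tcp mm [-6.409  -0.2305 41.5593] Fj [-12.8658  -0.0719   5.7134] M [0.0262 2.0556 0.0085]
```

Request:
servo_tool(
  commands=[
    [-0.00015,0,0,0,0],
    [0,0,0,0,0],
    [0,0,0,0,0],
    [0,0,0,0,0],
    [0,0,0,0,0],
    [0,0,0,0,0],
  ],
)

```text
time_s: 20.1
tool_pos: [0.5353, 0.2022, 0.0415]
tcp_rot: [-0.001, -0.178, 0.984, -0.0]
ft_force: [-12.6, -3.7, 6.0]
grip_width: 0.004
```

```bash
python3 -c "
from h import *
sj()"
```

```text
t 20.1 jig tcp mm [-6.4166 -0.2378 41.5206] Fj [-13.1077   0.9142   6.0243] M [ 0.0347  2.1897 -0.0278]
```

Request:
servo_tool(
  commands=[
    [0,0,0,0,0],
    [0,0,0,0,0],
    [0,0,0,0,0],
    [0,0,0,0,0],
    [0,0,0,0,0],
    [0,0,0,0,0],
    [0,0,0,0,0],
    [0,0,0,0,0],
  ],
)

```text
time_s: 20.9
tool_pos: [0.5353, 0.2022, 0.0415]
tcp_rot: [-0.001, -0.178, 0.984, -0.0]
ft_force: [-12.7, -4.1, 5.7]
grip_width: -0.002
```

```bash
python3 -c "
from h import *
sj()
im=capture('side');cv2.imwrite('pics/s11.png',im[80:230,190:340].repeat(4,0).repeat(4,1))"
```

```text
t 20.9 jig tcp mm [-6.3999 -0.2254 41.5295] Fj [-13.2781   0.6322   5.7339] M [0.0501 2.2181 0.0287]
```

View pics/s11.png

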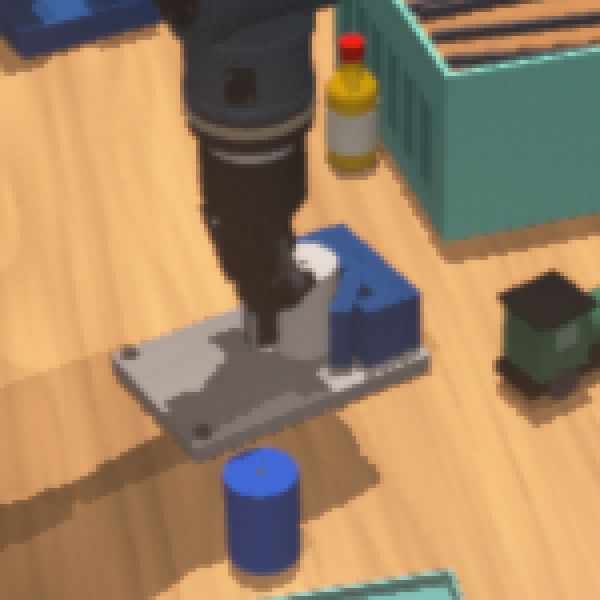

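Upright and home, at about 13.3 N with sideways force ≈ 0.6 N, held for more than 1 s. Backing off.

Request:
servo_tool(
  commands=[
    [0.0005,0,0,0,0],
    [0.0005,0,0,0,0],
    [0.001,0,0,0,0],
    [0.002,0,0,0,0],
    [0.005,0,0,0,0],
    [0.01,0,0,0,0],
    [0.015,0,0,0,0],
    [0.015,0,0,0,0],
    [0.01,0,-0.01,0,0],
    [0,0,-0.03,0,0],
    [0,0,-0.03,0,0],
    [0,0,-0.03,0,0],
  ],
)

```text
time_s: 22.15
tool_pos: [0.481, 0.1818, 0.1439]
tcp_rot: [0.0, -0.178, 0.984, 0.0]
ft_force: [0.6, -0.2, 0.3]
grip_width: -0.002
```

Request:
servo_tool(
  commands=[
    [0,-0.04,-0.02,0,0],
    [0,-0.04,0,0,0],
    [0,-0.04,0,0,0],
    [0,-0.04,0,0,0],
    [0,-0.04,0,0,0],
    [0,-0.02,0,0,0],
    [0,0,0,0,0],
    [0,0,0,0,0],
  ],
)

```text
time_s: 22.95
tool_pos: [0.5583, -0.0241, 0.1623]
tcp_rot: [0.0, -0.178, 0.984, 0.0]
ft_force: [-0.6, 0.3, 0.5]
grip_width: -0.002
```

```bash
python3 -c "
from h import *
st()
for n in ('side','top'):
    im=capture(n);cv2.imwrite(f'pics/{n}12full.png',im)
    x,y=(190,80) if n=='side' else (160,140)
    cv2.imwrite(f'pics/{n}12.png',cv2.resize(im[y:y+150,x:x+150],None,fx=4,fy=4,interpolation=cv2.INTER_CUBIC))"
```

```text
t 22.95 p [ 0.5583 -0.0241  0.1623] yawx -159.52 tilt [-0.0004  0.     -1.    ] q [-0.0433  0.3605 -0.0463  1.1636  0.0002 -0.4007] g -0.002 F [-0.6031  0.2808  0.5438]
```

View pics/side12.png

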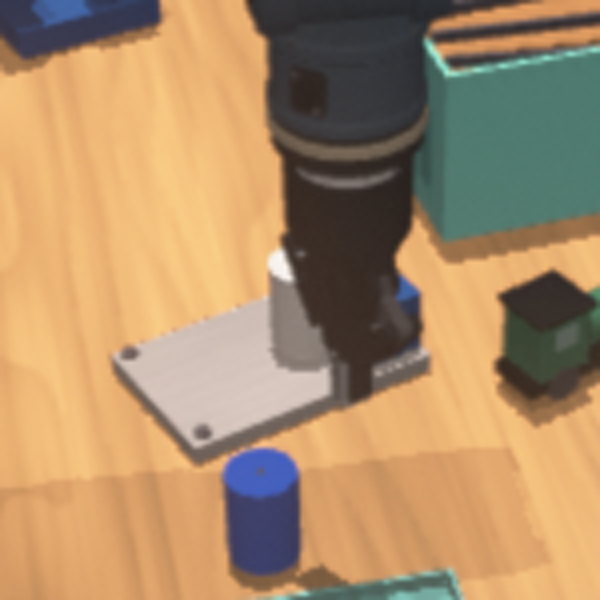

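View pics/top12.png

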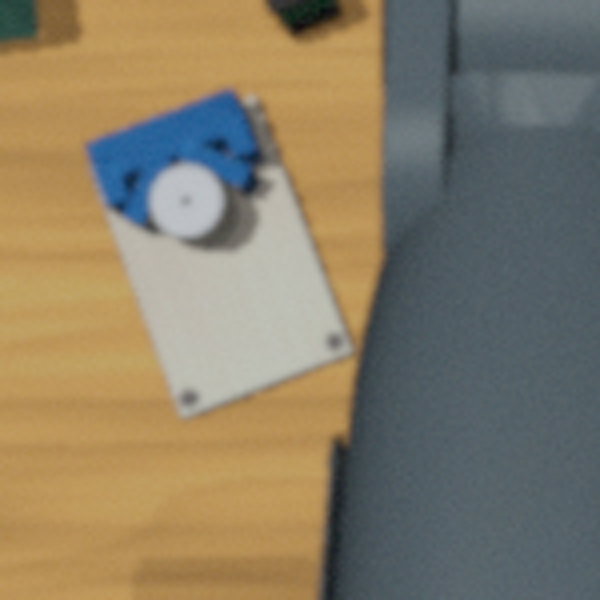

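Top view: the blank is in the V with its mark at crop (186,201). In the side view the arm partly hides it, but it looks upright. Measuring where it stands against the seat.

```bash
python3 -c "
from h import *
t=cv2.imread('pics/top12full.png'); x0,y0=190,175
h=cv2.cvtColor(t[y0:y0+32,x0:x0+32],cv2.COLOR_BGR2HSV); m=((h[:,:,1]<45)&(h[:,:,2]>150)).astype(np.uint8); m[27:]=0
n,l,s,c=cv2.connectedComponentsWithStats(m); 
for u in ((160+186/4-.4,140+201/4-.4),):
    P=cast('top',u,.086); print(u,P,'jig mm',1e3*RJ[:2,:2]@(P[:2]-[.5412,.2047]))
cn=cv2.findContours(m,cv2.RETR_EXTERNAL,cv2.CHAIN_APPROX_NONE)[0]; print([cv2.minEnclosingCircle(k.astype(np.float32)) for k in cn])
a=cv2.imread('pics/top0.png')
def ctr(u): return u
P=cast('top',(327.0,197.1),.074);print('initial mark',P,'gripped at .546,-.1125')
"
```

```text
(206.1, 189.85) [0.5691 0.216  0.086 ] jig mm [30.1369  0.829 ]
[((30.5, 26.0), 0.5001000165939331), ((12.0, 18.0), 14.4223051071167)]
initial mark [ 0.5466 -0.1109  0.074 ] gripped at .546,-.1125
```

```bash
python3 -c "
from plant import *
print(finish_job())"
```

```text
the job is handed in; nothing more can be done
None
```

The blank is standing upright in the V, let go of, and the job is handed in at about 23 s of the 70 s allowed. No verdict was reported.

- **Set-down:** I gripped the blank in the tray, stood it on the clear bed about 75 mm in front of the seat, and released it. The side view showed it upright and clear of the V.
- **Push:** I pushed it home with the shut fingers. It touched the +y face first (−2.6 N sideways on the tool), so I gave way towards −y until the sideways force changed sign, then trimmed back.
- **Hold:** The final press was about 13.2 N, with 0.6 to 0.9 N sideways, for about 1.3 s. That is roughly 9 to 10 N on each V face, worked out from the wrist force. I stayed a little under 15 N on purpose.
- **Last checks:** After backing off, the wrist force was back to zero within noise. The top view put the blank's axis at jig (30.1, 0.8) mm, against the seat at (30, 0).
- **Disagreement:** The 0.8 mm sideways offset doesn't quite match the even force readings. It is within the 2 mm camera calibration, so I left the blank where it was.
- **Not checked:** I didn't measure the bystanders again. Nothing near the jig looked moved in the last pictures, but the arm hid the tray in the top view. The arm also partly hid the blank in the last side view.

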